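# Put the wax tins away in the pocket board

### The arm

A 7-joint arm with a two-finger parallel gripper is mounted at the origin on the work surface. World frame = base frame: x ahead of the robot, y to its left, z up, the work surface at z = 0. Lengths are in m, angles in degrees, forces in N, time in s.
With the tool pointing down it reaches from about 0.425 to 1.025 m from the base axis. Payload 9.4 kg.
Tool frame: the origin (TCP) lies midway between the tips of the shut fingers; the grasp point (between the pads) lies 19 mm behind it; z points along the fingers, y is the line along which they close (so a half turn about z gives the same grasp; the last joint's range is limited). The gripper opens to 93 mm and grips with 3 to 60 N. Pads are 15 mm wide; open, the fingers measure 128 mm over their backs; the gripper's body (75 mm by 188 mm) begins 65 mm behind the grasp point.
Start: joints at [71.007, 34.337, -0.143, 91.639, 0.103, 54.024, -4.572], TCP at [0.183, -0.702, 0.219] pointing down, gripper open.
Joint ranges: [-147.43, 147.43], [-19.82, 112.94], [-74.19, 73.91], [6.32, 146.72], [-59.91, 239.91], [6.04, 106.73], [-150.56, 150.56]. Speed limits (degrees/s): [127.2, 127.2, 172.46, 172.46, 180, 180, 180].

### API

Orientations are given as [roll, pitch, yaw] about the fixed x, y, z axes, in that order (R = Rz(yaw) Ry(pitch) Rx(roll)).
In Python, from station import ctrl gives the robot as it stands.
- The arm moves only by the tool servo_tool, never from a script. Its argument "rows" is a list of rows, each an object of numbers: "x", "y", "z": the shift along the world's x, y, z in cm; "ax", "ay", "az": the turn, a rotation vector about the world's x, y, z in rad. A call has 1 to 12 rows; each row is the pose to reach, as a shift and turn from the pose commanded when the call began; what a row does not reach only later rows make up. A row lasts 1/8 s, in which the tool goes at most 62.5 mm and 10.7 degrees, less where a joint would pass 70% of its speed; a pose out of reach is approached as far as the arm can. A call with a gripper value outside its range is refused whole. "gripper" is the closure, from 0 (fully open) to 1 (shut), set as the call begins (left out, the last holds). The fingers move at their own pace and stop on an object; "newtons" is the grip in N (left out, the last holds). Time passes only in rows, so rows that repeat a pose let the fingers close. It gives the time, the measured TCP pose, the force, the opening and the grip force at its end, in the units of the state.
- ctrl.sense(): the state, without advancing time (a new reading comes with each control period).
- ctrl.get_image(name): name is "side" or "top"; returns (picture, depth): 384x512x3 uint8, red, green, blue; 384x512 float32, m along the optical axis (not along the pixel's ray), 0 where there is no reading.
- ctrl.camera_info(name): a dict with "mtx" (3x3 intrinsics, pixels), "R" (3x3) and "t" (3): a world point X has camera coordinates R X + t. Camera axes: x right, y down, z forward; pixel columns grow to the right and rows downward; lengths in m; the calibration is good to about 2 mm. A picture is of the moment at which its call begins. camera_info takes no time and is no camera call.
- ctrl.sign_off(): hands the job in; it is judged then, once.
The state is a dict: "clock": time; "q": joint angles; "qd": joint speeds; "joint_torque": joint torques, N m; "tcp_pos": TCP position; "ee_rot": TCP orientation; "contact_force": force on the tool from outside, world axes, zero at the start; "ft_torque": the same for the moment, N m; "opening": finger opening in m; "finger_force": force on a finger pad.
Only numpy, scipy, OpenCV 4.12 (cv2) and the standard library are available. Lean on these libraries where they do the work, as an engineer would, in place of code of your own. Each camera call takes 0.05 s, during which the arm holds its last target. There are 200 camera calls.

### The job

Put the two round wax tins away: slide each one across the plywood board until it drops flat into the round pocket of its own size, the small tin in the small pocket and the large tin in the large pocket. Their lids only rest on them, so do not pick the tins up or tip them over, and leave the sanding block and the brush that lie on the board where they are.

Things in the scene. Friction and masses are not known exactly. Their poses are not given: they have to be found in the camera images.
- board: Fixed plywood storage board lying on the bench, 270 (x) x 520 (y) x 24 mm (z). Origin: centre of its underside, on the bench top; z up. Its flat top is 24 mm above the bench. Two round blind pockets, floors lined with thin grey felt, one near each end. The tins start flat on its top in the middle, one at about x -63, the other at x +63 mm of the board (either way round), y near 0.
- large_pocket (a point): Centre of the mouth of the large pocket, level with the board's top: 114 mm diameter, 12 mm deep, 2 mm chamfer, at x 0, y -165 mm of the board. Axes as the board's.
- small_pocket (a point): Centre of the mouth of the small pocket, level with the board's top: 88 mm diameter, 12 mm deep, 2 mm chamfer, at x 0, y +165 mm of the board. Axes as the board's.
- large_tin: Large flat round metal tin with lid, straight-sided, 106 mm diameter, 36 mm high, about 0.36 kg, standing upright. Origin: centre of its underside; z is its upright axis. In its pocket it stands 24 mm above the board.
- small_tin: Small flat round metal tin with lid, straight-sided, 80 mm diameter, 36 mm high, about 0.2 kg, standing upright. Origin: centre of its underside; z is its upright axis. In its pocket it stands 24 mm above the board.
- sanding_block: Cork sanding block, 51 x 101 x 28 mm, loose on the board beside the small pocket, towards the board's +x edge. Origin: centre of its underside; long axis y. Leave alone.
- brush: Flat brush, about 110 mm long, loose on the board beside the large pocket, along the board's -x edge. Lies along its own x. Leave alone.
Not all that is in view belongs to the job. Leave any yellow look-alike of the large_tin alone.

How it is judged:
By the outcome, as a careful person would: the job done as asked, in the order asked, and still so for the second after the job is handed in, with the robot touching nothing.
It also fails if it takes over 54 s, if anything falls off the work surface, if the arm or the gripper's body presses on something with over 40 N, if the wrist force passes 120 N, or if a joint passes its speed limit or range.

## Working session

There is one attempt and no reset: what is moved stays moved. The work goes in short steps, Python scripts to look and compute and a tool call to move; the robot and the scene stay as the last step left them, time stands still between calls to the robot, and variables do not carry over. Pictures are saved under pics/ and viewed, at most 10 in all, crops included, and the job is handed in when it is done.

Besides the shell and the picture viewer there is one more tool, called after "Request:" in YAML: its name, and indented under it one key for each argument. servo_tool: Moves the arm, as the interface text tells. Its arguments: {"type":"object","properties":{"rows":{"type":"array"},"gripper":{"type":"number"},"newtons":{"type":"number"}},"required":["rows"]}

```bash
mkdir -p pics
cat > h.py <<'E'
import numpy as np, cv2
from station import ctrl
def shot(n,f=None):
    im,d=ctrl.get_image(n)
    if f: cv2.imwrite(f,im[:,:,::-1])
    return im,d
def ray(n,uv,z):
    c=ctrl.camera_info(n);R=np.array(c["R"]);t=np.array(c["t"]);K=np.array(c["mtx"])
    o=-R.T@t; d=R.T@np.linalg.inv(K)@np.array([uv[0],uv[1],1.]); return o+d*(z-o[2])/d[2]
E
python3 - <<'E'
from h import *
for n in("top","side"):
    shot(n,f"pics/{n}0.png"); c=ctrl.camera_info(n); print(n,-np.array(c["R"]).T@np.array(c["t"]))
s=ctrl.sense();print(s["clock"],s["tcp_pos"],s["ee_rot"],s["opening"])
E
```

```text
top [0.36584306 0.03019183 1.15160352]
side [0.44520666 0.73417465 0.90996861]
0.1 [ 0.18257514 -0.70119702  0.21783911] [-1.79921006e+02  8.02525548e-03  1.45993589e+01] 0.09324880241482097
```

View pics/top0.png

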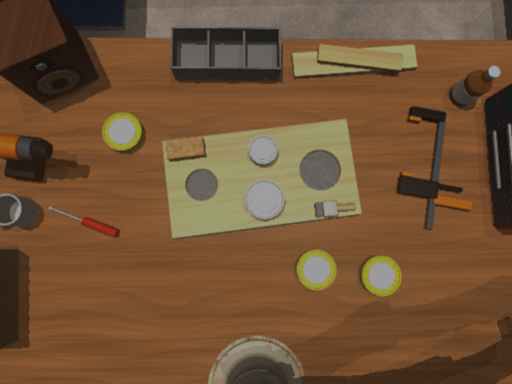

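View pics/side0.png

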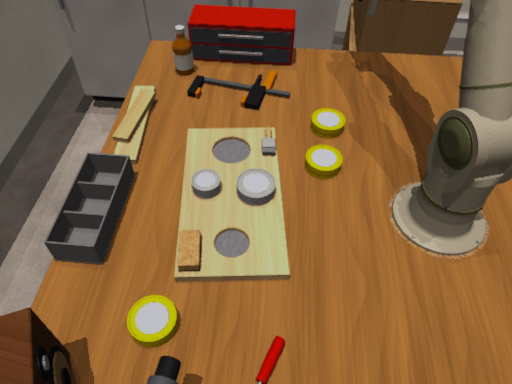

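The tins in the top view are the small one at (263,150) and the large one at (265,200), both on the board. The three yellow-rimmed look-alikes at (122,132), (316,270) and (382,276) are off the board on the bench. The pockets are at (202,184) small and (320,170) large, the block at (186,148) and the brush at (335,209). The target tins are the plain grey ones on the board, and I'll confirm that in a crop while measuring.

```bash
cat >> h.py <<'E'
def board(im):
    h=cv2.cvtColor(im,cv2.COLOR_RGB2HSV)
    m=cv2.inRange(h,(18,40,110),(40,150,255)); m[:100]=0;m[250:]=0;m[:,:155]=0;m[:,370:]=0
    m=cv2.morphologyEx(m,cv2.MORPH_OPEN,np.ones((5,5)))
    c=max(cv2.findContours(m,0,2)[0],key=cv2.contourArea)
    P=np.array([ray("top",p[0],.024)[:2] for p in c],np.float32)
    return cv2.minAreaRect(P)
def tins(im):
    h=cv2.cvtColor(im,cv2.COLOR_RGB2HSV)
    m=cv2.inRange(h,(0,0,125),(180,45,255)); m[:105]=0;m[245:]=0;m[:,:165]=0;m[:,360:]=0
    out=[]
    for c in cv2.findContours(m,0,2)[0]:
        if cv2.contourArea(c)>250:
            P=np.array([ray("top",p[0],.06)[:2] for p in c],np.float32)
            (x,y),r=cv2.minEnclosingCircle(P); out.append((x,y,r))
    return out
E
python3 - <<'E'
from h import *
im,d=shot("top")
b=board(im);print(b)
h=cv2.cvtColor(im,cv2.COLOR_RGB2HSV)
for p in((263,150),(265,200),(202,184),(320,170),(186,148),(330,209),(347,208),(240,180),(280,216),(210,270)):print(p,h[p[1],p[0]],d[p[1],p[0]])
for t in tins(im):print(np.round(t,4))
# pockets dark grey felt (z .012)
m=cv2.inRange(h,(0,0,40),(180,60,124));m[:110]=0;m[240:]=0;m[:,:170]=0;m[:,350:]=0
for c in cv2.findContours(m,0,2)[0]:
    if cv2.contourArea(c)>300:
        P=np.array([ray("top",p[0],.02)[:2] for p in c],np.float32);print("dark",cv2.minEnclosingCircle(P))
for n,uv in(("block",[(167,140),(203,137),(205,156),(168,160)]),("brush",[(315,202),(316,217),(338,217),(337,201),(355,206),(355,211)])):
    print(n,[np.round(ray("top",p,.052 if n=="block" else .035)[:2],3) for p in uv])
cv2.imwrite("pics/crop0.png",cv2.resize(im[105:245,155:365,::-1],None,fx=3.8,fy=3.8,interpolation=cv2.INTER_CUBIC))
E
```

```text
((0.5573689937591553, -0.016173094511032104), (0.27192211151123047, 0.5220312476158142), 7.067142486572266)
(263, 150) [120   2 160] 1.1200823
(265, 200) [120   3 160] 1.097714
(202, 184) [ 16  28 102] 1.1483207
(320, 170) [ 20  22 103] 1.1635847
(186, 148) [ 17 129 158] 1.1204792
(330, 209) [ 30  18 156] 1.1200852
(347, 208) [ 20 115 153] 1.1182439
(240, 180) [ 26  87 158] 1.1369352
(280, 216) [ 25  89 152] 1.1324807
(210, 270) [ 14 164 123] 1.1297312
[ 0.492  -0.0224  0.0534]
[ 0.6274 -0.0198  0.04  ]
dark ((0.5365893840789795, 0.1477949470281601), 0.04220884293317795)
dark ((0.5769476294517517, -0.17930112779140472), 0.05525827780365944)
block [array([0.654, 0.238]), array([0.662, 0.141]), array([0.61 , 0.135]), array([0.599, 0.234])]
brush [array([ 0.486, -0.162]), array([ 0.445, -0.164]), array([ 0.444, -0.224]), array([ 0.488, -0.222]), array([ 0.474, -0.271]), array([ 0.461, -0.271])]
```

View pics/crop0.png

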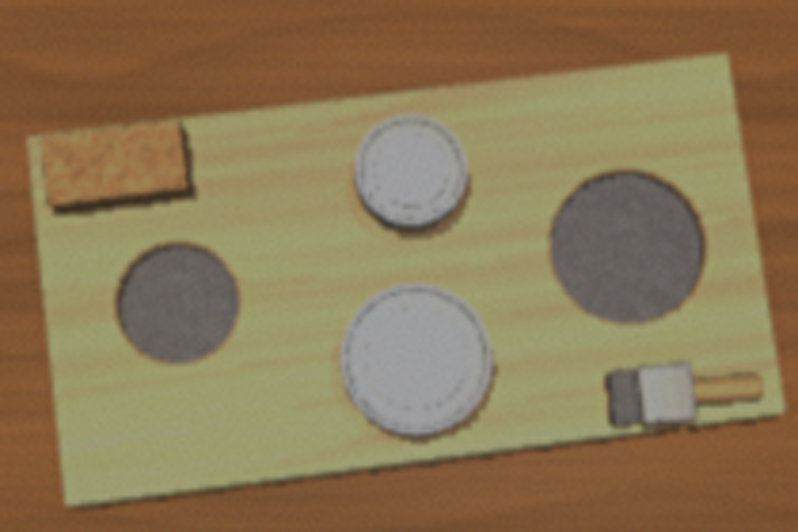

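The crop confirms the plain grey tins: small at crop (412,172), large at (418,360). Block and brush are clear of both straight-line paths by more than 15 mm. I'll push each tin straight along its line with a half-open two-finger fork. The two pushes are antiparallel, so one yaw (118.4°) serves both.

Request:
servo_tool:
  rows:
    - {"x": 5, "y": 6, "z": 0, "az": 0.15}
    - {"x": 10, "y": 12, "az": 0.32}
    - {"x": 15, "y": 18, "az": 0.5}
    - {"x": 19, "y": 23.5, "az": 0.68}
    - {"x": 23, "y": 29, "az": 0.86}
    - {"x": 27, "y": 34.5, "az": 1.04}
    - {"x": 31, "y": 40, "az": 1.22}
    - {"x": 35, "y": 45.5, "az": 1.4}
    - {"x": 39, "y": 51, "az": 1.56}
    - {"x": 42.5, "y": 56, "az": 1.7}
    - {"x": 45.5, "y": 60, "z": -2, "az": 1.812}
    - {"x": 47.3, "y": 62.8, "z": -4, "az": 1.812}
  gripper: 0.5

```text
schema error: expected keys x, y, z, ax, ay, az
```

Request:
servo_tool:
  rows:
    - {"x": 5, "y": 6, "z": 0, "ax": 0, "ay": 0, "az": 0.15}
    - {"x": 10, "y": 12, "z": 0, "ax": 0, "ay": 0, "az": 0.32}
    - {"x": 15, "y": 18, "z": 0, "ax": 0, "ay": 0, "az": 0.5}
    - {"x": 19, "y": 23.5, "z": 0, "ax": 0, "ay": 0, "az": 0.68}
    - {"x": 23, "y": 29, "z": 0, "ax": 0, "ay": 0, "az": 0.86}
    - {"x": 27, "y": 34.5, "z": 0, "ax": 0, "ay": 0, "az": 1.04}
    - {"x": 31, "y": 40, "z": 0, "ax": 0, "ay": 0, "az": 1.22}
    - {"x": 35, "y": 45.5, "z": 0, "ax": 0, "ay": 0, "az": 1.4}
    - {"x": 39, "y": 51, "z": 0, "ax": 0, "ay": 0, "az": 1.56}
    - {"x": 42.5, "y": 56, "z": 0, "ax": 0, "ay": 0, "az": 1.7}
    - {"x": 45.5, "y": 60, "z": -2, "ax": 0, "ay": 0, "az": 1.812}
    - {"x": 47.3, "y": 62.8, "z": -4, "ax": 0, "ay": 0, "az": 1.812}
  gripper: 0.5

```text
clock: 1.65
tcp_pos: [0.6342, -0.105, 0.1909]
ee_rot: [179.9, 0.0, 118.5]
contact_force: [0.2, -1.4, 0.1]
opening: 0.0466
finger_force: 0.0
```

Request:
servo_tool:
  rows:
    - {"x": 0, "y": 0, "z": 0, "ax": 0, "ay": 0, "az": 0}
    - {"x": 0, "y": 0, "z": -4, "ax": 0, "ay": 0, "az": 0}
    - {"x": 0, "y": 0, "z": -8, "ax": 0, "ay": 0, "az": 0}
    - {"x": 0, "y": 0, "z": -8, "ax": 0, "ay": 0, "az": 0}
    - {"x": 0, "y": 0, "z": -8, "ax": 0, "ay": 0, "az": 0}

```text
clock: 2.28
tcp_pos: [0.6332, -0.1068, 0.112]
ee_rot: [180.0, 0.0, 118.4]
contact_force: [0.5, 0.4, -0.8]
opening: 0.0464
finger_force: 0.0
```

Request:
servo_tool:
  rows:
    - {"x": 2.3, "y": 3.4, "z": 0, "ax": 0, "ay": 0, "az": 0}
    - {"x": 2.3, "y": 3.4, "z": -4, "ax": 0, "ay": 0, "az": 0}
    - {"x": 2.3, "y": 3.4, "z": -7, "ax": 0, "ay": 0, "az": 0}
    - {"x": 2.3, "y": 3.4, "z": -8.2, "ax": 0, "ay": 0, "az": 0}
    - {"x": 2.3, "y": 3.4, "z": -8.2, "ax": 0, "ay": 0, "az": 0}
    - {"x": 2.3, "y": 3.4, "z": -8.2, "ax": 0, "ay": 0, "az": 0}

```text
clock: 3.02
tcp_pos: [0.6568, -0.0725, 0.0305]
ee_rot: [179.9, 0.1, 118.4]
contact_force: [-0.1, -0.5, -0.8]
opening: 0.0462
finger_force: 0.0
```

Request:
servo_tool:
  rows:
    - {"x": -0.5, "y": 0.9, "z": 0, "ax": 0, "ay": 0, "az": 0}
    - {"x": -0.95, "y": 1.75, "z": 0, "ax": 0, "ay": 0, "az": 0}
    - {"x": -1.45, "y": 2.65, "z": 0, "ax": 0, "ay": 0, "az": 0}
    - {"x": -2.1, "y": 3.85, "z": 0, "ax": 0, "ay": 0, "az": 0}
    - {"x": -2.8, "y": 5.15, "z": 0, "ax": 0, "ay": 0, "az": 0}
    - {"x": -3.5, "y": 6.4, "z": 0, "ax": 0, "ay": 0, "az": 0}
    - {"x": -4.2, "y": 7.7, "z": 0, "ax": 0, "ay": 0, "az": 0}
    - {"x": -4.9, "y": 9.0, "z": 0, "ax": 0, "ay": 0, "az": 0}
    - {"x": -5.6, "y": 10.3, "z": 0, "ax": 0, "ay": 0, "az": 0}
    - {"x": -6.3, "y": 11.6, "z": 0, "ax": 0, "ay": 0, "az": 0}
    - {"x": -6.9, "y": 12.7, "z": 0, "ax": 0, "ay": 0, "az": 0}
    - {"x": -7.2, "y": 13.2, "z": 0, "ax": 0, "ay": 0, "az": 0}

```text
clock: 4.53
tcp_pos: [0.5832, 0.0607, 0.0289]
ee_rot: [-180.0, -0.0, 118.5]
contact_force: [1.9, -4.3, 5.1]
opening: 0.047
finger_force: 3.0
```

Run:
```python
from h import *
im,d=shot("top"); s,_=shot("side")
print(tins(im),ctrl.sense()["tcp_pos"])
cv2.imwrite("pics/p1.png",np.vstack([cv2.resize(im[105:245,155:365,::-1],(400,267)),cv2.resize(s[100:300,150:450,::-1],(400,267))]))
```

```text
[(0.5624833703041077, 0.09880013018846512, 0.03845260664820671)] [0.58303961 0.06089076 0.02871944]
```

View pics/p1.png

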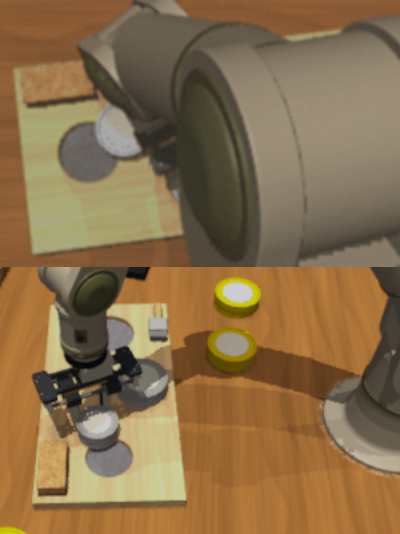

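The small tin sits well in the fork, about 48 mm short of the pocket, and nothing else has been touched. I'll finish this push slowly.

Request:
servo_tool:
  rows:
    - {"x": -0.3, "y": 0.6, "z": 0, "ax": 0, "ay": 0, "az": 0}
    - {"x": -0.6, "y": 1.2, "z": 0, "ax": 0, "ay": 0, "az": 0}
    - {"x": -0.9, "y": 1.8, "z": 0, "ax": 0, "ay": 0, "az": 0}
    - {"x": -1.2, "y": 2.35, "z": 0, "ax": 0, "ay": 0, "az": 0}
    - {"x": -1.5, "y": 2.9, "z": 0, "ax": 0, "ay": 0, "az": 0}
    - {"x": -1.75, "y": 3.4, "z": 0, "ax": 0, "ay": 0, "az": 0}
    - {"x": -2.0, "y": 3.85, "z": 0, "ax": 0, "ay": 0, "az": 0}
    - {"x": -2.2, "y": 4.25, "z": 0, "ax": 0, "ay": 0, "az": 0}
    - {"x": -2.4, "y": 4.6, "z": 0, "ax": 0, "ay": 0, "az": 0}
    - {"x": -2.55, "y": 4.9, "z": 0, "ax": 0, "ay": 0, "az": 0}
    - {"x": -2.7, "y": 5.15, "z": 0, "ax": 0, "ay": 0, "az": 0}
    - {"x": -2.7, "y": 5.15, "z": 0, "ax": 0, "ay": 0, "az": 0}

```text
clock: 6.12
tcp_pos: [0.5565, 0.1116, 0.0287]
ee_rot: [-180.0, -0.0, 118.4]
contact_force: [-0.2, -0.5, 0.1]
opening: 0.0464
finger_force: 0.0
```

```bash
cat >> h.py <<'E'
def heights(cx,cy,r=.03):
    im,d=shot("top"); c=ctrl.camera_info("top");R=np.array(c["R"]);t=np.array(c["t"]);K=np.array(c["mtx"])
    v,u=np.mgrid[100:250,160:365]; dd=d[v,u]
    P=(np.linalg.inv(K)@np.stack([u.ravel(),v.ravel(),np.ones(u.size)])*dd.ravel()-t[:,None]).T@R
    k=(np.hypot(P[:,0]-cx,P[:,1]-cy)<r)&(P[:,2]<.075)&(dd.ravel()>0); P=P[k]
    A=np.c_[P[:,0]-cx,P[:,1]-cy,np.ones(len(P))]
    return len(P),np.linalg.lstsq(A,P[:,2],rcond=None)[0],np.percentile(P[:,2],[5,50,95])
E
python3 - <<'E'
from h import *
im,d=shot("top"); s,_=shot("side")
print(tins(im),ctrl.sense()["tcp_pos"],heights(.537,.1476),heights(.5,.05,.02))
cv2.imwrite("pics/p2.png",np.vstack([cv2.resize(im[105:245,155:365,::-1],(400,267)),cv2.resize(s[100:300,150:450,::-1],(400,267))]))
E
```

```text
Traceback (most recent call last):
  File "h.py", line 32, in heights
    return len(P),np.linalg.lstsq(A,P[:,2],rcond=None)[0],np.percentile(P[:,2],[5,50,95])
                                                          ~~~~~~~~~~~~~^^^^^^^^^^^^^^^^^^
IndexError: index -1 is out of bounds for axis 0 with size 0
```

Run:
```python
from h import *
im,d=shot("top"); s,_=shot("side")
print(tins(im),heights(.537,.1476,.035),heights(.537,.1476,.02))
cv2.imwrite("pics/p2.png",np.vstack([cv2.resize(im[105:245,155:365,::-1],(400,267)),cv2.resize(s[100:300,150:450,::-1],(400,267))]))
```

```text
[] (134, array([0.01923154, 0.0072263 , 0.04620257]), array([0.04319967, 0.04628698, 0.04976239])) (23, array([ 0.10021601, -0.061855  ,  0.04826835]), array([0.04373827, 0.04704174, 0.04969511]))
```

View pics/p2.png

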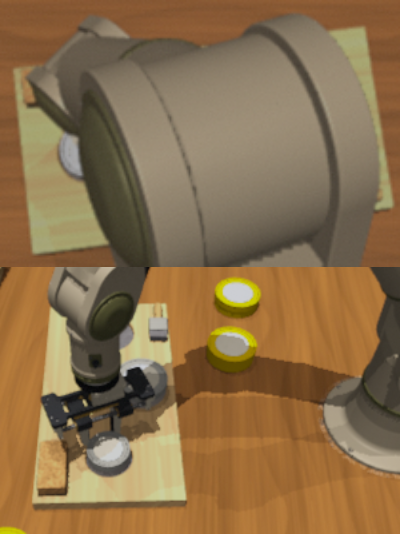

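The small tin is down flat: its top reads about 47 mm against 48 expected, the tilt is small, and the fork feels no force. I'll back off, lift, and go behind the large tin.

Request:
servo_tool:
  rows:
    - {"x": 0.7, "y": -1.3, "z": 0, "ax": 0, "ay": 0, "az": 0}
    - {"x": 1.4, "y": -2.6, "z": 0, "ax": 0, "ay": 0, "az": 0}
    - {"x": 1.4, "y": -2.6, "z": 4, "ax": 0, "ay": 0, "az": 0}
    - {"x": 1.4, "y": -2.6, "z": 9, "ax": 0, "ay": 0, "az": 0}
    - {"x": -1, "y": -3.5, "z": 10, "ax": 0, "ay": 0, "az": 0}
    - {"x": -4, "y": -5, "z": 10, "ax": 0, "ay": 0, "az": 0}
    - {"x": -7, "y": -6.2, "z": 10, "ax": 0, "ay": 0, "az": 0}
    - {"x": -9.8, "y": -7.25, "z": 10, "ax": 0, "ay": 0, "az": 0}
    - {"x": -9.8, "y": -7.25, "z": 10, "ax": 0, "ay": 0, "az": 0}
    - {"x": -9.8, "y": -7.25, "z": 10, "ax": 0, "ay": 0, "az": 0}

```text
clock: 7.78
tcp_pos: [0.4601, 0.0383, 0.129]
ee_rot: [179.9, 0.0, 118.4]
contact_force: [-0.1, 0.1, -0.2]
opening: 0.0466
finger_force: 0.0
```

Run:
```python
from h import *
im,d=shot("top"); s,_=shot("side")
print(tins(im),heights(.537,.1476,.035))
cv2.imwrite("pics/p3.png",np.vstack([cv2.resize(im[105:245,155:365,::-1],(400,267)),cv2.resize(s[100:300,150:450,::-1],(400,267))]))
```

```text
[(0.536855936050415, 0.14623020589351654, 0.03992662578821182)] (355, array([-0.00340673, -0.01578311,  0.04625657]), array([0.04272235, 0.04611532, 0.04946131]))
```

View pics/p3.png

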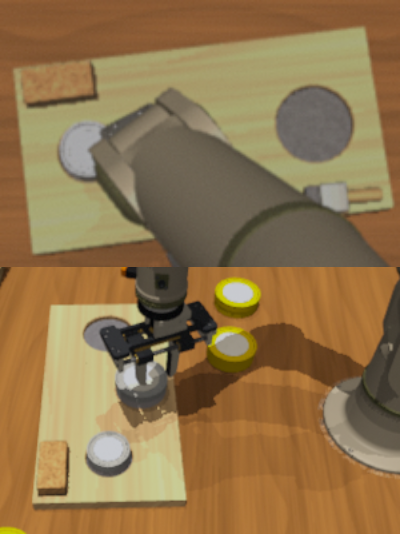

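The small tin is flat in its pocket and the large tin hasn't moved. Next I'll go down behind it and push.

Request:
servo_tool:
  rows:
    - {"x": -0.1, "y": 0.1, "z": -4, "ax": 0, "ay": 0, "az": 0}
    - {"x": -0.1, "y": 0.1, "z": -7.5, "ax": 0, "ay": 0, "az": 0}
    - {"x": -0.1, "y": 0.1, "z": -9.9, "ax": 0, "ay": 0, "az": 0}
    - {"x": -0.1, "y": 0.1, "z": -9.9, "ax": 0, "ay": 0, "az": 0}
    - {"x": -0.1, "y": 0.1, "z": -9.9, "ax": 0, "ay": 0, "az": 0}

```text
clock: 8.55
tcp_pos: [0.4582, 0.0399, 0.0302]
ee_rot: [180.0, 0.0, 118.4]
contact_force: [-0.3, 0.5, 0.0]
opening: 0.0464
finger_force: 0.0
```

Request:
servo_tool:
  rows:
    - {"x": 0.4, "y": -0.7, "z": 0, "ax": 0, "ay": 0, "az": 0}
    - {"x": 0.8, "y": -1.45, "z": 0, "ax": 0, "ay": 0, "az": 0}
    - {"x": 1.3, "y": -2.4, "z": 0, "ax": 0, "ay": 0, "az": 0}
    - {"x": 1.9, "y": -3.5, "z": 0, "ax": 0, "ay": 0, "az": 0}
    - {"x": 2.5, "y": -4.6, "z": 0, "ax": 0, "ay": 0, "az": 0}
    - {"x": 3.15, "y": -5.8, "z": 0, "ax": 0, "ay": 0, "az": 0}
    - {"x": 3.8, "y": -7.0, "z": 0, "ax": 0, "ay": 0, "az": 0}
    - {"x": 4.45, "y": -8.2, "z": 0, "ax": 0, "ay": 0, "az": 0}
    - {"x": 5.1, "y": -9.4, "z": 0, "ax": 0, "ay": 0, "az": 0}
    - {"x": 5.75, "y": -10.6, "z": 0, "ax": 0, "ay": 0, "az": 0}
    - {"x": 6.4, "y": -11.8, "z": 0, "ax": 0, "ay": 0, "az": 0}
    - {"x": 6.9, "y": -12.7, "z": 0, "ax": 0, "ay": 0, "az": 0}

```text
clock: 10.05
tcp_pos: [0.5268, -0.0879, 0.0302]
ee_rot: [180.0, -0.0, 118.4]
contact_force: [-3.6, 5.5, 5.8]
opening: 0.0468
finger_force: 3.4
```

Run:
```python
from h import *
im,d=shot("top"); s,_=shot("side")
print(tins(im),ctrl.sense()["tcp_pos"])
cv2.imwrite("pics/p4.png",np.vstack([cv2.resize(im[105:245,155:365,::-1],(400,267)),cv2.resize(s[100:300,150:450,::-1],(400,267))]))
```

```text
[(0.5356246829032898, 0.14499999582767487, 0.040414903312921524)] [ 0.52730379 -0.0890029   0.03000708]
```

View pics/p4.png

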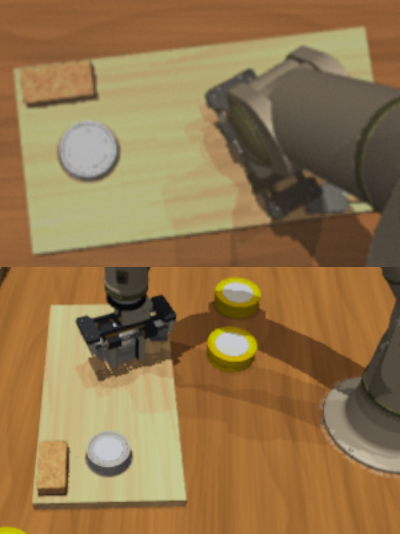

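The large tin is travelling ahead of the fork, hidden under the wrist in both views. The push force is a steady 6–7 N. I'll finish slowly.

Request:
servo_tool:
  rows:
    - {"x": 0.3, "y": -0.55, "z": 0, "ax": 0, "ay": 0, "az": 0}
    - {"x": 0.6, "y": -1.1, "z": 0, "ax": 0, "ay": 0, "az": 0}
    - {"x": 0.9, "y": -1.65, "z": 0, "ax": 0, "ay": 0, "az": 0}
    - {"x": 1.2, "y": -2.2, "z": 0, "ax": 0, "ay": 0, "az": 0}
    - {"x": 1.45, "y": -2.65, "z": 0, "ax": 0, "ay": 0, "az": 0}
    - {"x": 1.65, "y": -3.05, "z": 0, "ax": 0, "ay": 0, "az": 0}
    - {"x": 1.85, "y": -3.4, "z": 0, "ax": 0, "ay": 0, "az": 0}
    - {"x": 2.0, "y": -3.7, "z": 0, "ax": 0, "ay": 0, "az": 0}
    - {"x": 2.15, "y": -3.95, "z": 0, "ax": 0, "ay": 0, "az": 0}
    - {"x": 2.25, "y": -4.15, "z": 0, "ax": 0, "ay": 0, "az": 0}
    - {"x": 2.35, "y": -4.3, "z": 0, "ax": 0, "ay": 0, "az": 0}
    - {"x": 2.35, "y": -4.3, "z": 0, "ax": 0, "ay": 0, "az": 0}

```text
clock: 11.65
tcp_pos: [0.5503, -0.1306, 0.0297]
ee_rot: [-180.0, 0.0, 118.4]
contact_force: [-0.2, 0.8, -0.7]
opening: 0.0467
finger_force: 0.2
```

Run:
```python
from h import *
im,d=shot("top"); s,_=shot("side")
print(tins(im),heights(.5774,-.1797,.048))
cv2.imwrite("pics/p5.png",np.vstack([cv2.resize(im[105:245,155:365,::-1],(400,267)),cv2.resize(s[100:300,150:450,::-1],(400,267))]))
```

```text
Traceback (most recent call last):
  File "h.py", line 32, in heights
    return len(P),np.linalg.lstsq(A,P[:,2],rcond=None)[0],np.percentile(P[:,2],[5,50,95])
                                                          ~~~~~~~~~~~~~^^^^^^^^^^^^^^^^^^
IndexError: index -1 is out of bounds for axis 0 with size 0
```

The push force has gone, so the tin has probably dropped. I'll back off, lift and swing clear to look.

Request:
servo_tool:
  rows:
    - {"x": -0.7, "y": 1.3, "z": 0, "ax": 0, "ay": 0, "az": 0}
    - {"x": -1.4, "y": 2.6, "z": 0, "ax": 0, "ay": 0, "az": 0}
    - {"x": -1.4, "y": 2.6, "z": 4, "ax": 0, "ay": 0, "az": 0}
    - {"x": -1.4, "y": 2.6, "z": 9, "ax": 0, "ay": 0, "az": 0}
    - {"x": -1.4, "y": 6, "z": 13, "ax": 0, "ay": 0, "az": 0}
    - {"x": -1.4, "y": 11, "z": 15, "ax": 0, "ay": 0, "az": 0}
    - {"x": -1.4, "y": 16.5, "z": 15, "ax": 0, "ay": 0, "az": 0}
    - {"x": -1.4, "y": 22, "z": 15, "ax": 0, "ay": 0, "az": 0}
    - {"x": -1.4, "y": 27.5, "z": 15, "ax": 0, "ay": 0, "az": 0}
    - {"x": -1.4, "y": 33, "z": 15, "ax": 0, "ay": 0, "az": 0}
    - {"x": -1.4, "y": 38, "z": 15, "ax": 0, "ay": 0, "az": 0}
    - {"x": -1.4, "y": 42, "z": 15, "ax": 0, "ay": 0, "az": 0}

```text
clock: 13.3
tcp_pos: [0.5347, 0.2928, 0.1798]
ee_rot: [180.0, -0.0, 118.6]
contact_force: [1.0, 0.2, -0.7]
opening: 0.0463
finger_force: 0.0
```

Run:
```python
from h import *
im,d=shot("top"); s,_=shot("side")
cv2.imwrite("pics/p5.png",np.vstack([cv2.resize(im[105:245,155:365,::-1],(400,267)),cv2.resize(s[100:300,150:450,::-1],(400,267))]))
print(tins(im));print(heights(.5774,-.1797,.045))
```

```text
[(0.5760542750358582, -0.17831195890903473, 0.05199560150504112)]
(830, array([-0.00074505, -0.0007525 ,  0.04639368]), array([0.04304072, 0.04640086, 0.04981496]))
```

View pics/p5.png

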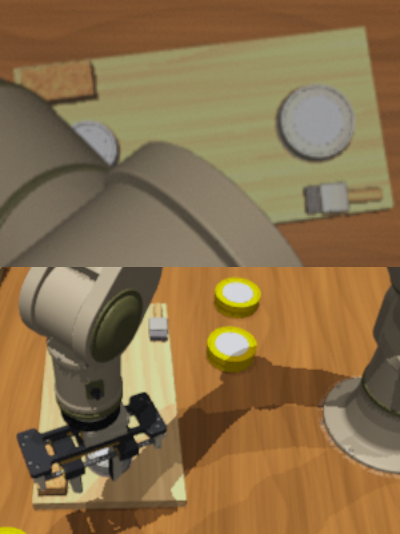

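The large tin is flat in its pocket at picture (316,122): its top reads about 46 mm, the same as the small tin, with no tilt. The small tin was also checked flat earlier. Block and brush are where they started, and the arm is well above everything.

```bash
python3 -c "
from station import ctrl
print(ctrl.sign_off())"
```

```text
the job is handed in; nothing more can be done
None
```

Both tins now lie flat in their own pockets, the block and brush look unmoved, and I handed the job in at about 13 s on the robot's clock.

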